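# Eject the kiln recorder's memory tray with the release pin

## Robot

A 6-joint arm with a two-finger parallel gripper is mounted at the origin on the work surface. World frame = base frame: x ahead of the robot, y to its left, z up, the work surface at z = 0. Lengths are in mm, angles in rad, forces in N, time in s.
With the tool pointing down it reaches from about 400 to 925 mm from the base axis. Payload 12.5 kg.
Tool frame: the origin (TCP) lies midway between the tips of the shut fingers; the grasp point (between the pads) lies 19 mm behind it; z points along the fingers, y is the direction in which the jaws open and shut (so a half turn about z gives the same grasp; the last joint's range is limited). The gripper opens to 95 mm and grips with 3 to 60 N. Pads are 20 mm wide; open, the fingers measure 119 mm over their backs; the gripper's body (75 mm by 180 mm) begins 59 mm behind the grasp point.
Start: joints at [-1.257, 0.491, 1.559, -0, 1.092, -0.106], TCP at [254.76, -570.74, 214.661] pointing down, gripper open.
Joint ranges: [-3.1, 3.1], [-0.84, 2.19], [0.05, 2.79], [-1.13, 4.28], [0.06, 2.93], [-2.69, 2.69]. Speed limits (rad/s): [2.22, 2.22, 2.79, 3.14, 3.14, 3.14].

## Interface

Orientations are given as [roll, pitch, yaw] about the fixed x, y, z axes, in that order (R = Rz(yaw) Ry(pitch) Rx(roll)).
In Python, from cell import env, eyes, job_done, boxes_of, regions_of gives the robot as it stands.
- The arm moves only by the tool send_rows, never from a script. Its argument "plan" is text: rows parted by semicolons, each of 5 numbers parted by spaces: the shift along the tool's x, y, z in mm, then the turn about the tool's z in rad, then the finger opening in mm, from 0 to 95.1. In form: x y z roll gripper; .... A call has 1 to 8 rows; each row shifts and turns the pose as measured when the row begins, along the tool's axes as they then stand; what a row does not reach is not made up. A row lasts 1/10 s, in which the tool goes at most 50 mm and 8.59 degrees, less where a joint would pass 70% of its speed; a pose out of reach is approached as far as the arm can. A call with a gripper value outside its range is refused whole. The fingers move at their own pace and stop on an object; the grip force is fixed at half the most. Time passes only in rows, so rows that do not move let the fingers close. It gives the time, the measured TCP pose, the force and the opening at its end, in the units of the state.
- env.state(): the state, without advancing time (a new reading comes with each control period).
- eyes.read_camera(name): name is "scene" or "top" or "wrist"; returns a dict with "image" (400x640x3 uint8, red, green, blue), "vertical_fov" (degrees; the focal length in pixels is half the picture's height over the tangent of half this angle, whatever the lens; pixels are square), "cx", "cy" (the principal point, pixels), "extrinsics" (4x4, takes a point from camera to world coordinates). Camera axes: x right, y up, looking along -z (the intrinsics and any distortion apply to the point x, -y, -z); pixel columns grow to the right and rows downward; lengths in mm; the calibration is good to about 2 mm. A picture is of the moment at which its call begins. There is no depth.
- job_done(): hands the job in, once; it reports no verdict.
Trained networks look in a picture, given as the dict that the camera call returned (one of the last four; its "shot" number tells which), for a name from the list of things; names that differ only in an ending like _2 or _b are one class to them, and where a whole thing is asked for, a point or a joint stands for the part that bears it (a point fixed in the world has none). Each returns a list of dicts, best first, with "confidence" (0 to 1); they miss things now and then, are a little off and sometimes report something else, mostly with a low value. They report only what shows in the picture. A call takes as long as a camera call.
- boxes_of(target, picture): "bbox" ([left, top, width, height] in pixels, round what is visible of it).
- regions_of(target, picture): "pixels" (400x640 bool, what is visible of it) and "bbox" ([left, top, width, height] in pixels, round what is visible of it).
The state is a dict: "t": time; "joints": joint angles; "qvel": joint speeds; "tau": joint torques, N m; "eef_pos": TCP position; "tcp_rot": TCP orientation; "ft_force": force on the tool from outside, world axes, zero at the start; "moment": the same for the moment, N m; "opening": opening from 0.0 (shut) to 1.0 (fully open).
Only numpy, scipy, OpenCV 4.12 (cv2) and the standard library are available. Lean on these libraries where they do the work, as an engineer would, in place of code of your own. Each camera call takes 0.05 s, during which the arm holds its last target.

## Task

Take the red-handled release pin from its wooden stand, reach through the red-outlined slot in the top of the firing recorder with it, feel gently for the hidden spring catch and press it so that the orange memory tray springs fully out. Do not press the pin hard against the recorder. Then put the pin back upright and fully home in its own stand and let go, leaving the tray out and everything else on the bench where it is.

Things in the scene. Friction and masses are not known exactly. Their poses are not given: they have to be found in the camera images.
- recorder: Firing recorder of the annealing kiln: white-topped grey case fixed to the bench, 130 (its x) x 160 (its y) x 85 mm high; origin at the centre of its underside, z up; its front, with the orange tray, faces its own -x (away from the robot). Hidden under the slot is a rigid steel floor, 18 to 26 mm below the case's top face (varies), with one pocket 9 mm long and 14 mm wide in it.
- slot (a point): Centre of the access slot in the recorder's top, at the top face, outlined in red; axes as the recorder. The slot measures 12 mm along x, 42 mm along y; the plate is 4 mm thick. The hidden pocket (9 mm along y) lies anywhere up to 14 mm either way from this centre along y, and cannot be seen. The floor to both sides of it is level.
- tray_front (a point): Middle of the tray's orange front plate (94 mm wide, 32 mm high), axes as the recorder. It is held shut by the sprung catch, whose top is the bottom of the hidden pocket, 4 mm below the hidden floor. The catch goes straight down with 2.4 N at first, up to about 6 N; it lets the tray go when pushed to 33 mm below the case's top face, and stops hard 2 to 10 mm farther down.
- tray (a joint): How far the orange memory tray has come out of the recorder's front (towards its -x), m: 0 shut, 0.035 fully ejected. A damped spring drives it out in about half a second once the catch lets go; it then stays out.
- pin_grip (a point): Release pin, 60 g, upright in its stand at the start: red handle 18 x 18 mm square and 50 mm tall, steel shaft 6 mm thick and 60 mm long below it, tapering to 4.4 mm over its last 1.5 mm. This point is the centre of the handle, z along the pin upwards (away from the tip), x and y square to the handle's sides.
- pin: The release pin; origin where handle and shaft meet (25 mm below the handle's centre), axes as pin_grip.
- pin_tip (a point): The tip of the release pin's shaft, 85 mm below the handle's centre.
- stand_hole (a point): Centre of the hole's mouth on top of the release pin's wooden stand (block 62 x 62 x 66 mm high, fixed to the bench). The hole is 10 mm wide and goes right through; the pin hangs in it with the underside of its handle resting on the block. z up.
- reamer: Brass reamer with a black handle in a second, like stand: 14 mm thick, too thick for the slot. A bystander; origin at the handle's underside. The two stands stand left and right of the recorder, either way round.
- tumbler: Green glass tumbler, 72 mm wide, 95 mm high, loose bystander; origin under its centre.
- vase: Amber glass vase, 92 mm wide, 120 mm high, loose bystander; origin under its centre.
- frit_jar: Closed white jar with a coloured label, 60 mm wide, 80 mm high, loose bystander; origin under its centre.
- jacks: Glassworker's jacks lying flat, 245 mm long, 12 mm high, loose bystander; origin near the middle of its length.
- block: Wooden shaping block, 84 mm wide, 50 mm high with a level handle along its x, loose bystander; origin under the head's centre.
- paperweight: Clear glass paperweight, 76 mm wide, 55 mm high, loose bystander; origin under its centre.

How it is judged:
By the outcome, as a careful person would: the job done as asked, in the order asked, and still so for the second after the job is handed in, with the robot touching nothing.
It also fails if it takes over 72 s, if anything falls off the work surface, if the arm or the gripper's body presses on something with over 40 N, if the wrist force passes 120 N, or if a joint passes its speed limit or range.

## Working session

There is one attempt and no reset: what is moved stays moved. The work goes in short steps, Python scripts to look and compute and a tool call to move; the robot and the scene stay as the last step left them, time stands still between calls to the robot, and variables do not carry over. Pictures are saved under pics/ and viewed, and the job is handed in when it is done.

Besides the shell and the picture viewer there is one more tool, called after "Emit:" by a JSON object that holds its "fn" and its "kwargs". send_rows: Moves the arm, as the interface text tells. Its arguments: {"type":"object","properties":{"plan":{"type":"string"}},"required":["plan"]}

```bash
ls; mkdir -p pics
python3 - <<'E'
from cell import env, eyes, job_done, boxes_of, regions_of
import cv2, numpy as np, pickle
print(env.state())
for n in ["scene","top","wrist"]:
    p=eyes.read_camera(n)
    print(n,{k:v for k,v in p.items() if k!="image"})
    cv2.imwrite(f"pics/{n}0.png",p["image"][:,:,::-1])
    pickle.dump(p,open(f"pics/{n}0.pkl","wb"))
    for t in ["recorder","slot","pin","pin_grip","stand_hole","reamer","tray_front"]:
        try:
            print(t,[(np.round(b["bbox"]).tolist(),round(b["confidence"],2)) for b in boxes_of(t,p)[:3]])
        except Exception as e: print(t,e)
print(env.state()["t"])
E
```

```text
pics
{'t': 0.0, 'joints': array([-1.25659500e+00,  4.91559681e-01,  1.55948250e+00,  3.31803398e-05,
        1.09171383e+00, -1.05622979e-01]), 'qvel': array([ 4.40389773e-04, -1.69481559e-03,  2.72952307e-04, -1.91547686e-06,
       -4.16083261e-05,  5.10621271e-04]), 'tau': array([ 1.35506518e-03, -6.12646079e+01, -2.58183628e+01,  6.92707859e-02,
        4.80616477e-02, -8.45366981e-05]), 'eef_pos': array([ 254.68314594, -570.46678634,  214.05029985]), 'tcp_rot': array([-3.14043888e+00, -1.51912068e-04,  4.19808904e-01]), 'ft_force': array([-0.3012364 , -0.23788085, -0.10175554]), 'moment': array([0.03982713, 0.01678311, 0.01107927]), 'opening': 1.0040907827624392}
scene {'vertical_fov': 42.79441220412201, 'cx': 321.84312546932546, 'cy': 200.6802293455075, 'extrinsics': array([[ 8.36339111e-01, -4.19101525e-01,  3.53398929e-01,
         1.22064185e+03],
       [ 5.48168405e-01,  6.47490832e-01, -5.29402515e-01,
        -8.76090729e+02],
       [-6.94916477e-03,  6.36482156e-01,  7.71260121e-01,
         1.38028245e+03],
       [ 0.00000000e+00,  0.00000000e+00,  0.00000000e+00,
  
[... 1038 characters left out ...]
.0, 232.0, 25.0, 23.0], 0.63), ([402.0, 242.0, 12.0, 6.0], 0.62)]
reamer []
tray_front [([234.0, 234.0, 11.0, 6.0], 0.48), ([410.0, 162.0, 18.0, 22.0], 0.22)]
wrist {'vertical_fov': 60.445042962449946, 'cx': 317.0702037997628, 'cy': 198.60221725007437, 'extrinsics': array([[ 4.07852121e-01,  8.75156412e-01,  2.60303480e-01,
         3.28003390e+02],
       [-9.13047428e-01,  3.91244532e-01,  1.15204642e-01,
        -5.38499687e+02],
       [-1.02023211e-03, -2.84655881e-01,  9.58629224e-01,
         3.84869944e+02],
       [ 0.00000000e+00,  0.00000000e+00,  0.00000000e+00,
         1.00000000e+00]]), 'shot': 3}
recorder []
slot []
pin []
pin_grip []
stand_hole []
reamer []
tray_front []
1.2
```

Run:
```python
import cv2
for n in ["scene","top"]:
    a=cv2.imread(f"pics/{n}0.png")
    cv2.imwrite(f"pics/{n}0c.png",cv2.resize(a[110:310,180:500] if n=="scene" else a[120:320,180:500],None,fx=2.5,fy=2.5,interpolation=cv2.INTER_CUBIC))
```

```text
(no output)
```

View pics/scene0.png

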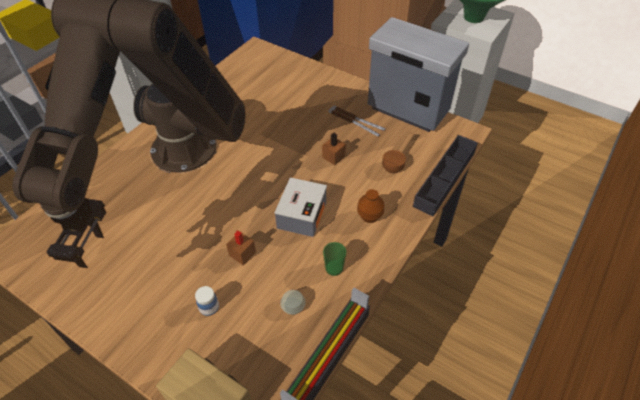

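View pics/top0.png

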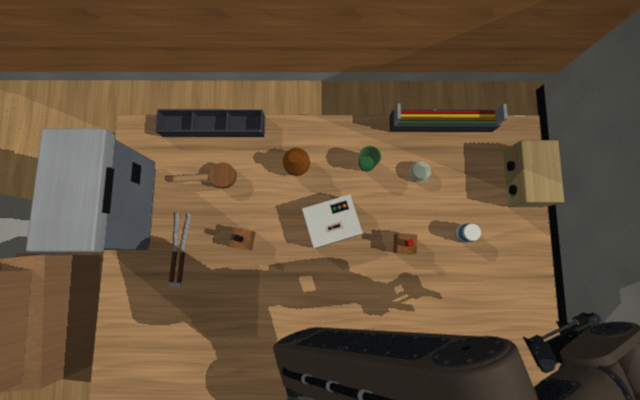

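```bash
ls pics
```

```text
scene0.pkl
scene0.png
scene0c.png
top0.pkl
top0.png
top0c.png
wrist0.pkl
wrist0.png
```

View crops.

View pics/top0c.png

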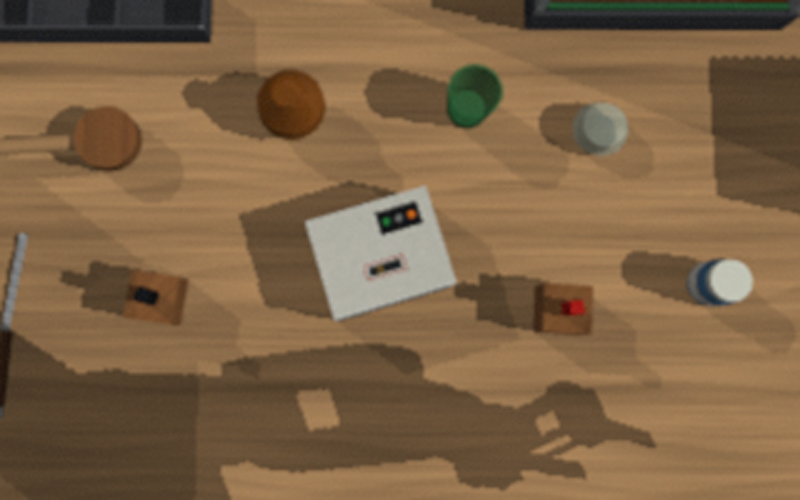

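View pics/scene0c.png

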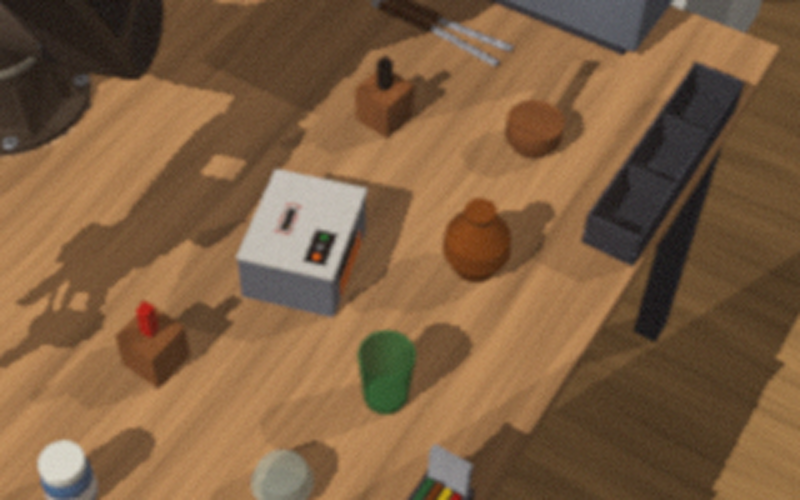

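View pics/wrist0.png

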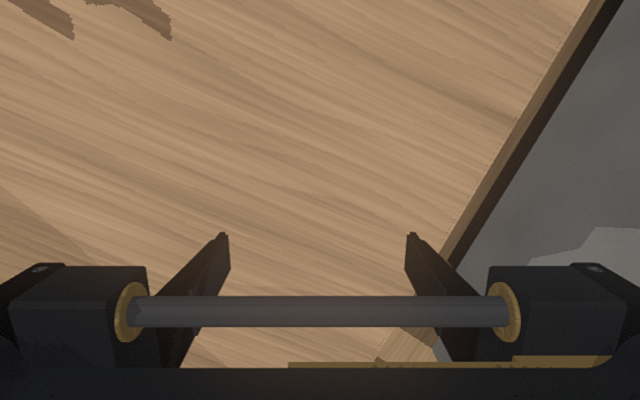

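```bash
cat > h.py <<'E'
import numpy as np, cv2, pickle
def f(p): return 200/np.tan(np.radians(p["vertical_fov"])/2)
def ray(p,u,v):
    d=np.array([(u-p["cx"])/f(p),-(v-p["cy"])/f(p),-1.0]); E=p["extrinsics"]
    return E[:3,3],E[:3,:3]@d
def at(p,u,v,z):
    o,d=ray(p,u,v); return (o+d*(z-o[2])/d[2])
def proj(p,X):
    E=p["extrinsics"]; c=E[:3,:3].T@(np.asarray(X,float)-E[:3,3])
    return np.array([p["cx"]+f(p)*c[0]/-c[2], p["cy"]-f(p)*c[1]/-c[2]])
E
python3 - <<'E'
from h import *
t=pickle.load(open("pics/top0.pkl","rb")); s=pickle.load(open("pics/scene0.pkl","rb"))
T=lambda x,y:(180+(x+.5)/2.5-.5,120+(y+.5)/2.5-.5)
S=lambda x,y:(180+(x+.5)/2.5-.5,110+(y+.5)/2.5-.5)
P=lambda n,a:print(n,np.round(a,1))
P("slot top",at(t,*T(386,267),85)); P("slot scene",at(s,*S(288,219),85))
for c in [(305,221),(426,186),(456,283),(334,320)]: P("rec corner",at(t,*T(*c),85))
for c in [(277,170),(367,184),(335,278+0),(239,261)]: P("rec corner s",at(s,*S(*c),85))
for c in [(538,283),(591,286),(590,334),(535,328)]: P("stand",at(t,*T(*c),66))
P("pin top",at(t,*T(573,308),116)); P("pin top s",at(s,*S(145,304),116))
P("stand2",at(t,*T(157,297),66))
E
```

```text
slot top [544.3 -23.8  85. ]
slot scene [544.3 -23.3  85. ]
rec corner [602.1  78.9  85. ]
rec corner [647.8 -74.8  85. ]
rec corner [ 524.7 -111.4   85. ]
rec corner [477.9  41.1  85. ]
rec corner s [481.3  40.   85. ]
rec corner s [598.5  85.4  85. ]
rec corner s [651.1 -71.   85. ]
rec corner s [ 531.9 -115.4   85. ]
stand [ 526.4 -217.7   66. ]
stand [ 522.9 -284.9   66. ]
stand [ 462.6 -281.5   66. ]
stand [ 469.7 -212.4   66. ]
pin top [ 493.2 -249.6  116. ]
pin top s [ 491.6 -250.1  116. ]
stand2 [506.1 267.2  66. ]
```

Emit:
{"fn": "send_rows", "kwargs": {"plan": "40 -24 0 0 95;40 -24 0 0 95;40 -24 0 0 95;40 -24 0 0 95;40 -24 0 0 95;40 -24 0 0 95;40 -24 0 0 95;40 -24 0 0 95"}}

```text
t: 2.0
eef_pos: [473.4, -259.2, 214.1]
tcp_rot: [3.139, -0.0, 0.41]
ft_force: [1.2, -1.1, 0.0]
opening: 0.998
```

Emit:
{"fn": "send_rows", "kwargs": {"plan": "0 0 0 0.14 95;0 0 0 0.14 95;0 0 0 0.09 95;0 0 0 0 95"}}

```text
t: 2.4
eef_pos: [477.0, -252.8, 214.6]
tcp_rot: [3.139, -0.002, 0.036]
ft_force: [-0.9, 0.4, 0.3]
opening: 1.0
```

```bash
cat > look.py <<'E'
import sys
from h import *
from cell import env, eyes, boxes_of, regions_of
def look(cam,name):
    p=eyes.read_camera(cam); cv2.imwrite(f"pics/{name}.png",p["image"][:,:,::-1]); pickle.dump(p,open(f"pics/{name}.pkl","wb")); return p
if __name__=="__main__":
    look(sys.argv[1],sys.argv[2]); s=env.state(); print(s["t"],np.round(s["eef_pos"],2),np.round(s["tcp_rot"],4),np.round(s["ft_force"],2),np.round(s["joints"],3))
E
python3 look.py wrist w1
```

```text
2.45 [ 476.97 -252.9   214.63] [ 3.1393e+00 -2.4000e-03  3.9100e-02] [-0.62 -0.01  0.06] [-6.10e-01  3.69e-01  1.77e+00 -1.00e-03  9.99e-01  9.22e-01]
```

View pics/w1.png

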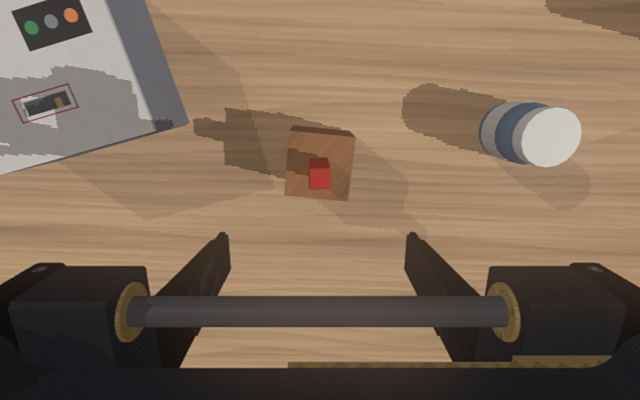

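Run:
```python
from h import *
a=cv2.imread("pics/w1.png")
cv2.imwrite("pics/w1c.png",np.hstack([cv2.resize(a[120:210,270:370],None,fx=4,fy=4,interpolation=cv2.INTER_CUBIC),cv2.resize(a[70:160,0:100],None,fx=4,fy=4,interpolation=cv2.INTER_CUBIC)]))
```

```text
(no output)
```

View pics/w1c.png

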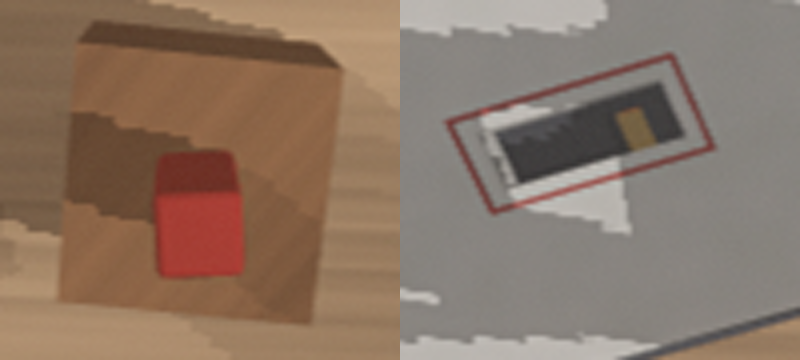

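Run:
```python
from h import *
p=pickle.load(open("pics/w1.pkl","rb"))
C=lambda x,y,ox,oy:(ox+(x+.5)/4-.5,oy+(y+.5)/4-.5)
h=np.array([at(p,*C(x,y,270,120),116) for x,y in [(160,194),(238,192),(244,275),(161,277)]]);print(np.round(h,1),h.mean(0))
h=np.array([at(p,*C(x,y,270,120),66) for x,y in [(78,42),(342,70),(313,323),(58,300)]]);print(np.round(h,1),h.mean(0))
for i in range(4): d=h[(i+1)%4]-h[i]; print(np.degrees(np.arctan2(d[1],d[0])),np.hypot(*d[:2]))
h=np.array([at(p,*C(x,y,0,70),85) for x,y in [(47,122),(272,54),(315,149),(93,213)]]);print(np.round(h,1),h.mean(0))
h=h=np.array([at(p,*C(x-400,y,0,70),85) for x,y in [(447,122),(672,54),(715,149),(493,213)]]);print(np.round(h,1),h.mean(0))
for i in range(4): d=h[(i+1)%4]-h[i]; print(np.degrees(np.arctan2(d[1],d[0])),np.hypot(*d[:2]))
print("brass at 63",at(p,*C(235,130,0,70),63))
```

```text
[[ 502.6 -246.5  116. ]
 [ 503.6 -262.   116. ]
 [ 486.6 -264.   116. ]
 [ 485.6 -247.2  116. ]] [ 494.59133879 -254.93903197  116.        ]
[[ 527.2 -226.    66. ]
 [ 523.  -286.8   66. ]
 [ 462.1 -283.9   66. ]
 [ 465.7 -222.    66. ]] [ 494.50752529 -254.69339123   66.        ]
-93.88275861963845 60.91625300807317
177.27550343590917 60.98927234483009
86.71103207910748 61.9642867862995
-3.7078212759375764 61.61925962403071
[[ 5.452e+02  5.700e+00  8.500e+01]
 [ 5.606e+02 -4.370e+01  8.500e+01]
 [ 5.418e+02 -4.950e+01  8.500e+01]
 [ 5.267e+02 -1.000e-01  8.500e+01]] [543.56458361 -21.88455014  85.        ]
[[ 5.452e+02  5.700e+00  8.500e+01]
 [ 5.606e+02 -4.370e+01  8.500e+01]
 [ 5.418e+02 -4.950e+01  8.500e+01]
 [ 5.267e+02 -1.000e-01  8.500e+01]] [543.56458361 -21.88455014  85.        ]
-72.73472832927408 51.72579437571141
-162.70862656965454 19.69374761623474
106.90858251975112 51.68621588745866
17.411828751231393 19.37204365231109
brass at 63 [544.16409895 -17.46325415  63.        ]
```

Emit:
{"fn": "send_rows", "kwargs": {"plan": "9 0 35 0.094 95;8 0 35 0 95;0 0 0 0 95;0 0 0 0 95"}}

```text
t: 2.85
eef_pos: [495.0, -254.4, 144.9]
tcp_rot: [3.138, -0.005, -0.049]
ft_force: [-0.3, 0.2, 1.4]
opening: 1.001
```

```bash
python3 look.py wrist w2
```

```text
2.9 [ 494.87 -254.42  144.99] [ 3.1375 -0.0056 -0.049 ] [-0.54  0.34 -0.61] [-5.930e-01  4.750e-01  1.810e+00 -1.000e-03  8.500e-01  1.027e+00]
```

View pics/w2.png

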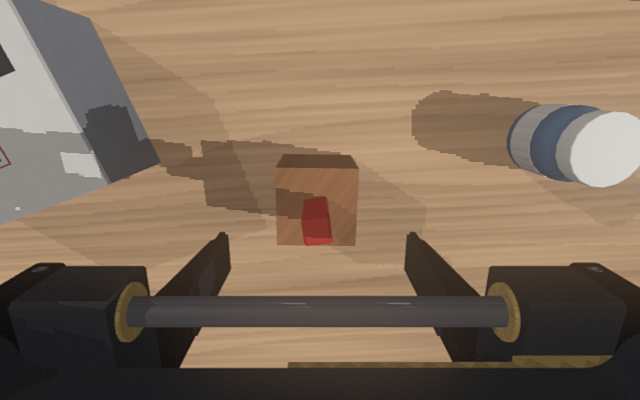

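Run:
```python
from h import *
p=pickle.load(open("pics/w2.pkl","rb"))
print("TCP px",proj(p,[494.87,-254.42,144.99]))
a=cv2.imread("pics/w2.png")
cv2.imwrite("pics/w2c.png",cv2.resize(a[145:260,250:390],None,fx=5,fy=5,interpolation=cv2.INTER_CUBIC))
```

```text
TCP px [316.17750321 251.27796001]
```

View pics/w2c.png

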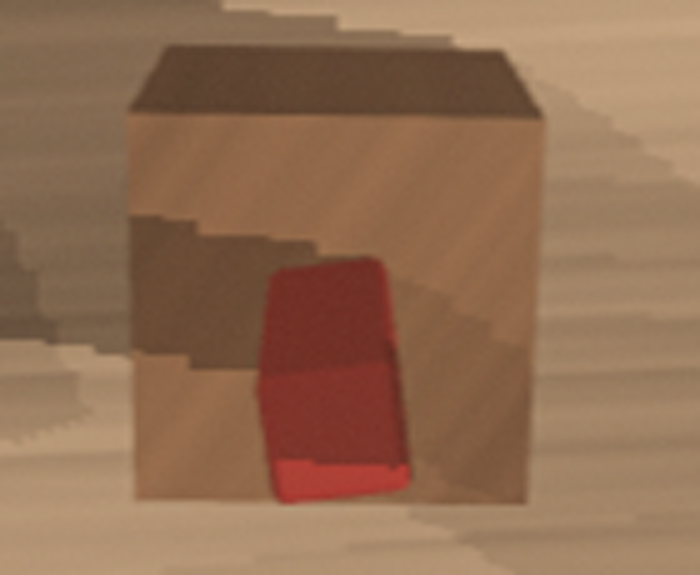

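Run:
```python
from h import *
p=pickle.load(open("pics/w2.pkl","rb"))
C=lambda x,y:(250+(x+.5)/5-.5,145+(y+.5)/5-.5)
h=np.array([at(p,*C(x,y),116) for x,y in [(260,375),(391,358),(410,484),(279,502)]]);print(np.round(h,1),h.mean(0))
for i in range(4): d=h[(i+1)%4]-h[i]; print(np.degrees(np.arctan2(d[1],d[0])),np.hypot(*d[:2]))
h=np.array([at(p,*C(x,y),66) for x,y in [(128,113),(543,118),(526,503),(136,500)]]);print(np.round(h,1),h.mean(0))
for i in range(4): d=h[(i+1)%4]-h[i]; print(np.degrees(np.arctan2(d[1],d[0])),np.hypot(*d[:2]))
```

```text
[[ 503.1 -245.8  116. ]
 [ 504.5 -262.1  116. ]
 [ 487.7 -263.8  116. ]
 [ 486.  -247.2  116. ]] [ 495.3198408  -254.72469971  116.        ]
-85.01599065615359 16.277078917493185
-174.17132940547398 16.9351208274755
95.60901514123937 16.660248438804363
4.540356197585268 17.115526902582054
[[ 527.1 -225.8   66. ]
 [ 523.4 -286.9   66. ]
 [ 461.8 -283.3   66. ]
 [ 465.4 -222.    66. ]] [ 494.42369559 -254.51231908   66.        ]
-93.51283763130472 61.2327180623297
176.6522537478798 61.655702577315225
86.66590156138723 61.467394211157206
-3.5653865624581083 61.84722524273815
```

Emit:
{"fn": "send_rows", "kwargs": {"plan": "0 0 0 -0.139 95;0 0 20 0 95;0 0 20 0 95;0 0 20 0 70;0 0 9 0 50;0 0 0 0 40;0 0 0 0 30;0 0 0 0 30"}}

```text
t: 3.7
eef_pos: [498.1, -258.5, 86.7]
tcp_rot: [3.126, -0.018, 0.101]
ft_force: [-0.9, 0.1, 0.1]
opening: 0.639
```

```bash
python3 look.py wrist w3;python3 look.py wrist w4
```

```text
3.75 [ 498.18 -258.58   86.74] [ 3.1258 -0.0178  0.1013] [0.19 0.16 0.07] [-5.960e-01  5.580e-01  1.858e+00 -1.000e-03  7.020e-01  8.740e-01]
3.8 [ 498.15 -258.53   86.53] [ 3.1259 -0.0177  0.1013] [-0.07 -0.44  0.54] [-5.960e-01  5.580e-01  1.859e+00 -1.000e-03  7.010e-01  8.740e-01]
```

View pics/w4.png

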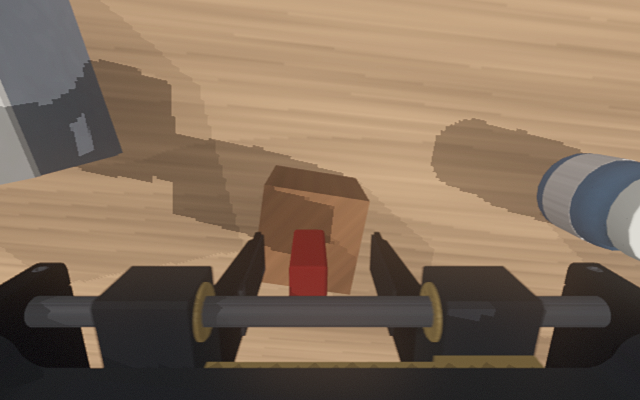

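Emit:
{"fn": "send_rows", "kwargs": {"plan": "0 0 -40 0 60;0 0 -40 0 60"}}

```text
t: 4.0
eef_pos: [495.0, -256.4, 164.8]
tcp_rot: [3.131, -0.011, 0.101]
ft_force: [0.7, -0.7, 0.2]
opening: 0.625
```

Emit:
{"fn": "send_rows", "kwargs": {"plan": "0 0 0 0 60;0 0 0 0 60;0 0 0 0 60"}}

```text
t: 4.3
eef_pos: [496.5, -257.3, 170.1]
tcp_rot: [3.126, -0.018, 0.102]
ft_force: [0.2, 0.2, -0.5]
opening: 0.633
```

Emit:
{"fn": "send_rows", "kwargs": {"plan": "0 0 4 0 60;0 0 4 0 60;0 0 4 0 60;0 0 4 0 60;0 0 4 0 60;0 0 4 0 60;0 0 4 0 60;0 0 4 0 60"}}

```text
t: 5.1
eef_pos: [496.0, -257.0, 131.9]
tcp_rot: [3.129, -0.014, 0.102]
ft_force: [-0.4, 0.4, -0.0]
opening: 0.63
```

```bash
python3 look.py wrist w5;python3 look.py wrist w5
```

```text
5.15 [ 495.79 -256.89  131.23] [ 3.1299 -0.0128  0.1015] [-0.1   0.41 -0.3 ] [-5.960e-01  4.920e-01  1.825e+00 -1.000e-03  8.070e-01  8.740e-01]
5.2 [ 495.83 -256.9   131.66] [ 3.1299 -0.0129  0.1016] [-0.57  0.15  0.06] [-5.960e-01  4.920e-01  1.825e+00 -1.000e-03  8.080e-01  8.740e-01]
```

Emit:
{"fn": "send_rows", "kwargs": {"plan": "0 0 -10 0 60"}}

```text
t: 5.3
eef_pos: [495.3, -256.5, 141.1]
tcp_rot: [3.131, -0.011, 0.102]
ft_force: [0.9, 1.0, 0.4]
opening: 0.634
```

Emit:
{"fn": "send_rows", "kwargs": {"plan": "0 0 -10 0 60"}}

```text
t: 5.4
eef_pos: [495.2, -256.5, 152.0]
tcp_rot: [3.131, -0.011, 0.102]
ft_force: [1.0, 0.3, -0.5]
opening: 0.632
```

Emit:
{"fn": "send_rows", "kwargs": {"plan": "0 0 -10 0 60"}}

```text
t: 5.5
eef_pos: [495.2, -256.5, 163.3]
tcp_rot: [3.131, -0.012, 0.102]
ft_force: [-0.1, 0.4, 0.2]
opening: 0.632
```

Emit:
{"fn": "send_rows", "kwargs": {"plan": "0 0 -10 0 60"}}

```text
t: 5.6
eef_pos: [495.2, -256.4, 174.8]
tcp_rot: [3.13, -0.013, 0.102]
ft_force: [-0.4, 0.4, -0.1]
opening: 0.629
```

```bash
python3 look.py wrist w5;python3 look.py wrist w5
```

```text
5.65 [ 495.77 -256.79  176.51] [ 3.1285 -0.0146  0.1016] [ 0.48 -0.18  1.77] [-5.960e-01  4.330e-01  1.781e+00 -1.000e-03  9.080e-01  8.740e-01]
5.7 [ 495.7  -256.75  175.48] [ 3.1285 -0.0145  0.1017] [-0.   -0.03  0.47] [-5.960e-01  4.340e-01  1.783e+00 -1.000e-03  9.050e-01  8.740e-01]
```

Emit:
{"fn": "send_rows", "kwargs": {"plan": "0 0 -20 0 60;0 0 0 0 60"}}

```text
t: 5.9
eef_pos: [495.3, -256.5, 196.3]
tcp_rot: [3.128, -0.015, 0.102]
ft_force: [0.8, 0.2, 0.0]
opening: 0.633
```

```bash
python3 look.py wrist w5;python3 look.py wrist w5;python3 look.py wrist w5
```

```text
5.95 [ 494.64 -256.07  194.76] [ 3.1298 -0.013   0.1015] [-0.17  0.17 -0.43] [-5.960e-01  4.100e-01  1.763e+00 -1.000e-03  9.510e-01  8.740e-01]
6.0 [ 494.35 -255.88  193.98] [ 3.1306 -0.0119  0.1015] [-0.08 -0.13 -0.44] [-5.960e-01  4.110e-01  1.763e+00 -1.000e-03  9.510e-01  8.740e-01]
6.05 [ 494.22 -255.8   193.56] [ 3.1312 -0.0113  0.1015] [ 0.58  0.31 -0.51] [-5.960e-01  4.120e-01  1.764e+00 -1.000e-03  9.510e-01  8.740e-01]
```

Emit:
{"fn": "send_rows", "kwargs": {"plan": "0 0 4 0 60;0 0 4 0 60;0 0 4 0 60;0 0 4 0 60;0 0 4 0 60;0 0 4 0 60;0 0 4 0 60;0 0 4 0 60"}}

```text
t: 6.85
eef_pos: [493.8, -255.6, 156.1]
tcp_rot: [3.134, -0.008, 0.101]
ft_force: [-1.2, -0.2, 0.6]
opening: 0.632
```

```bash
python3 look.py wrist w5;python3 look.py wrist w5
```

```text
6.9 [ 493.56 -255.46  155.46] [ 3.1345 -0.0073  0.1014] [-0.   -0.04 -0.21] [-5.960e-01  4.590e-01  1.803e+00 -1.000e-03  8.690e-01  8.740e-01]
6.95 [ 493.58 -255.49  155.84] [ 3.1344 -0.0073  0.1014] [-0.09 -0.05  0.51] [-5.960e-01  4.590e-01  1.803e+00 -1.000e-03  8.700e-01  8.740e-01]
```

Emit:
{"fn": "send_rows", "kwargs": {"plan": "0.5 0 4 0 60;0.5 0 4 0 60;0.5 -0.3 4 0 60;0 -0.3 4 0 60;0 0 4 0 60;0 0 4 0 60;0 0 4 0 60;0 0 4 0 60"}}

```text
t: 7.75
eef_pos: [495.8, -255.0, 121.8]
tcp_rot: [3.134, -0.008, 0.102]
ft_force: [0.0, 0.5, -0.0]
opening: 0.631
```

Emit:
{"fn": "send_rows", "kwargs": {"plan": "0 0 4 0 60;0 0 4 0 60;0 0 4 0 60;0 0 4 0 60;0 0 4 0 60;0 0 4 0 60;0 0 4 0 60;0 0 4 0 60"}}

```text
t: 8.55
eef_pos: [496.1, -255.3, 86.8]
tcp_rot: [3.134, -0.008, 0.101]
ft_force: [0.3, 0.1, -0.2]
opening: 0.635
```

```bash
python3 look.py wrist w5;python3 look.py wrist w5
```

```text
8.6 [ 495.86 -255.21   86.22] [ 3.1342 -0.0077  0.1014] [ 0.52  0.8  -0.63] [-5.930e-01  5.580e-01  1.859e+00 -1.000e-03  7.140e-01  8.770e-01]
8.65 [ 495.87 -255.22   86.59] [ 3.1342 -0.0077  0.1014] [-0.69 -0.11  1.18] [-5.930e-01  5.580e-01  1.859e+00 -1.000e-03  7.150e-01  8.770e-01]
```

Emit:
{"fn": "send_rows", "kwargs": {"plan": "-0.4 0 4 0 60;-0.4 0 4 0 60;0 0 3 0 60;0 0 0 0 30;0 0 0 0 20;0 0 0 0 10;0 0 0 0 10;0 0 0 0 10"}}

```text
t: 9.45
eef_pos: [495.4, -255.5, 75.0]
tcp_rot: [3.134, -0.008, 0.101]
ft_force: [-0.8, -0.6, -0.1]
opening: 0.266
```

```bash
python3 look.py wrist w6
```

```text
9.5 [ 495.35 -255.51   75.01] [ 3.1337 -0.0083  0.1014] [ 0.   -0.4   0.76] [-5.940e-01  5.750e-01  1.868e+00 -1.000e-03  6.870e-01  8.760e-01]
```

View pics/w6.png

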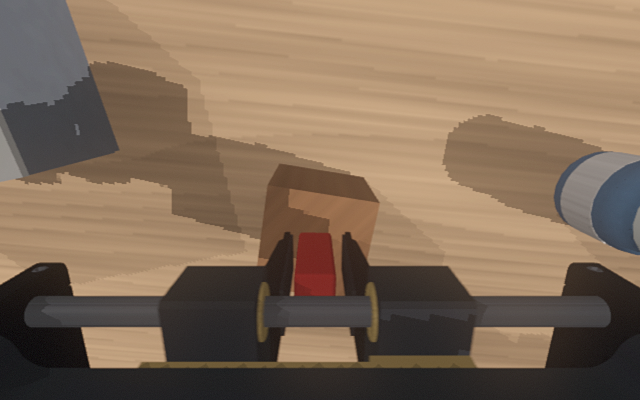

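Emit:
{"fn": "send_rows", "kwargs": {"plan": "0 0 0 0 10;0 0 0 0 10;0 0 0 0 10;0 0 0 0 10;0 0 0 0 10"}}

```text
t: 10.0
eef_pos: [495.3, -255.5, 75.0]
tcp_rot: [3.134, -0.008, 0.101]
ft_force: [0.2, 0.2, -0.9]
opening: 0.188
```

```bash
python3 look.py wrist w7; python3 -c "
from cell import env;print(env.state()['opening']*95.1)"
```

```text
10.05 [ 495.29 -255.48   75.02] [ 3.1338 -0.0082  0.1015] [-0.66 -1.22 -0.14] [-5.940e-01  5.750e-01  1.868e+00 -1.000e-03  6.870e-01  8.760e-01]
17.549620973341558
```

View pics/w7.png

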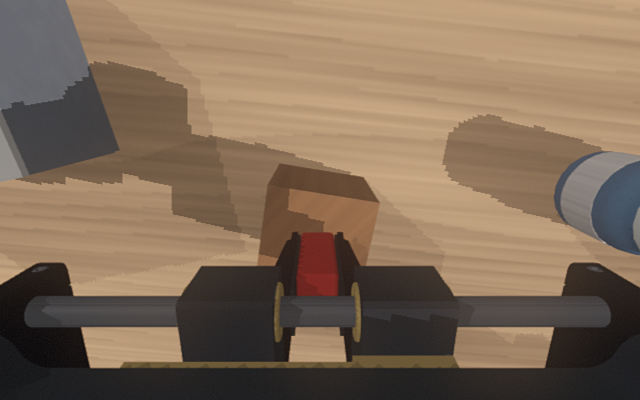

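Emit:
{"fn": "send_rows", "kwargs": {"plan": "0 0 -4 0 10;0 0 -6 0 10;0 0 -8 0 10;0 0 -8 0 10;0 0 -8 0 10;0 0 -8 0 10;0 0 -8 0 10;0 0 -8 0 10"}}

```text
t: 10.85
eef_pos: [494.6, -255.0, 138.2]
tcp_rot: [3.134, -0.008, 0.101]
ft_force: [-0.1, 0.1, -0.1]
opening: 0.188
```

Emit:
{"fn": "send_rows", "kwargs": {"plan": "0 0 -10 0 10;0 0 -10 0 10;0 0 -10 0 10;0 0 -10 0 10;0 0 -6 0 10;0 0 -3 0 10;0 0 -1 0 10"}}

```text
t: 11.55
eef_pos: [494.3, -254.7, 194.2]
tcp_rot: [3.132, -0.01, 0.101]
ft_force: [0.3, -1.1, 0.3]
opening: 0.191
```

```bash
python3 look.py wrist w8;python3 look.py scene s8
```

```text
11.6 [ 494.36 -254.68  194.11] [ 3.1324 -0.0099  0.1015] [ 0.76 -0.36 -0.08] [-5.940e-01  4.110e-01  1.763e+00 -1.000e-03  9.540e-01  8.760e-01]
11.65 [ 494.26 -254.66  193.78] [ 3.1327 -0.0095  0.1015] [-0.01  0.76  0.15] [-5.940e-01  4.120e-01  1.763e+00 -1.000e-03  9.540e-01  8.760e-01]
```

View pics/w8.png

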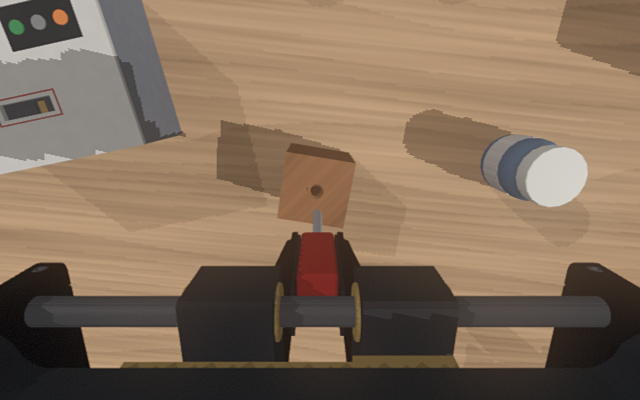

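Run:
```python
from h import *
from scipy.spatial.transform import Rotation as R
p=pickle.load(open("pics/w8.pkl","rb"))
print("hole",at(p,316,190,66),"tip?",at(p,316,211,125))
r=R.from_euler("xyz",[3.1324,-.0099,.1015]).as_matrix(); T=np.array([494.36,-254.68,194.11])
tip=T+69*r[:,2]; print("exp tip",tip,proj(p,tip))
a=cv2.imread("pics/w8.png"); s=cv2.imread("pics/s8.png")
q=pickle.load(open("pics/s8.pkl","rb"));print(proj(q,tip),proj(q,T))
A=cv2.resize(a[170:240,276:356],None,fx=5,fy=5,interpolation=cv2.INTER_CUBIC); u,v=proj(q,T).astype(int)
B=cv2.resize(s[v-25:v+45,u-40:u+40],None,fx=5,fy=5,interpolation=cv2.INTER_CUBIC)
cv2.imwrite("pics/c8.png",np.hstack([A,B]));print(u-40,v-25)
```

```text
hole [ 495.20904001 -255.11588549   66.        ] tip? [ 494.5533861  -254.87182953  125.        ]
exp tip [ 495.10381383 -255.24180809  125.11629657] [316.57741763 210.38705164]
[237.14018607 231.18480293] [233.89804222 217.08770741]
193 192
```

View pics/c8.png

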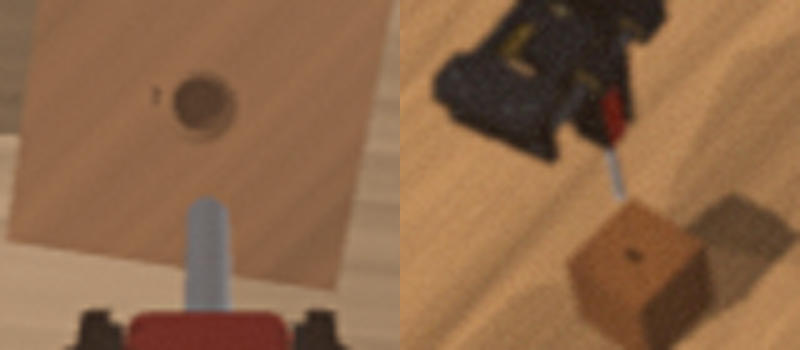

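Emit:
{"fn": "send_rows", "kwargs": {"plan": "4 -12 0 0 10;7.5 -24 0 0 10;9 -28 0 0 10;9 -28 0 0 10;9 -28 0 0 10;9 -28 0 0 10;9 -28 0 0 10;7.5 -24 0 0 10"}}

```text
t: 12.45
eef_pos: [537.6, -38.7, 189.2]
tcp_rot: [3.136, -0.004, 0.097]
ft_force: [1.4, -1.3, -0.6]
opening: 0.188
```

Emit:
{"fn": "send_rows", "kwargs": {"plan": "4 -12 0 0 10;2 -6 0 0 10;0 0 0 -0.1 10;0 0 0 -0.08 10;0 0 0 -0.02 10;0 0 0 0 10"}}

```text
t: 13.05
eef_pos: [541.2, -16.3, 187.7]
tcp_rot: [3.136, -0.0, 0.306]
ft_force: [0.3, -1.5, 0.3]
opening: 0.19
```

```bash
python3 look.py wrist w9;python3 look.py wrist w9
```

```text
13.1 [541.19 -16.31 187.76] [ 3.1362e+00 -4.0000e-04  3.0500e-01] [ 0.19 -0.47 -0.47] [-0.15   0.403  1.798 -0.006  0.938  1.119]
13.15 [541.23 -16.25 187.81] [ 3.1363e+00 -5.0000e-04  3.0490e-01] [-1.33  0.44 -1.53] [-0.15   0.403  1.798 -0.006  0.938  1.119]
```

View pics/w9.png

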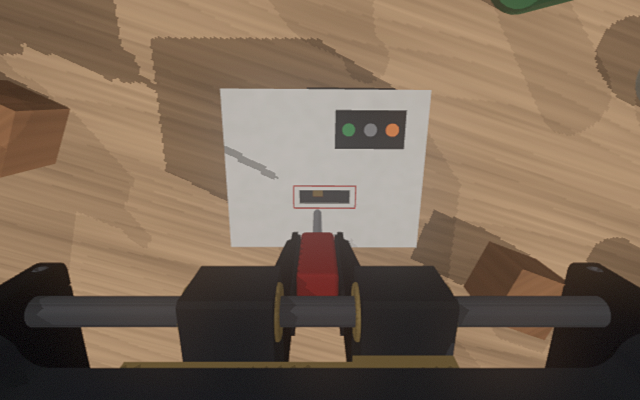

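Run:
```python
from h import *
a=cv2.imread("pics/w9.png")
cv2.imwrite("pics/c9.png",cv2.resize(a[175:225,280:370],None,fx=8,fy=8,interpolation=cv2.INTER_CUBIC))
```

```text
(no output)
```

View pics/c9.png

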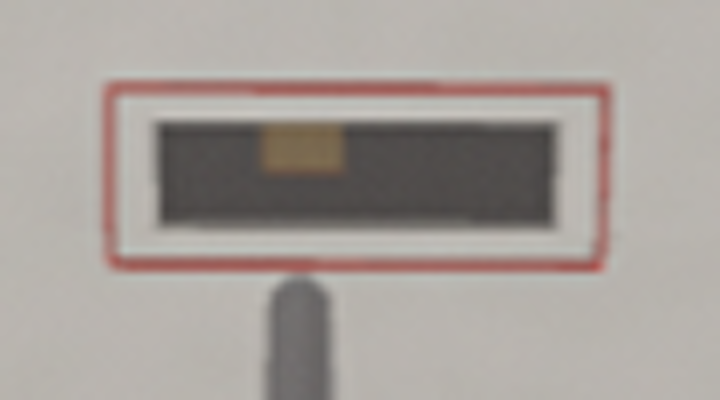

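Run:
```python
from h import *
from scipy.spatial.transform import Rotation as R
p=pickle.load(open("pics/w9.pkl","rb"))
C=lambda x,y:(280+(x+.5)/8-.5,175+(y+.5)/8-.5)
h=np.array([at(p,*C(x,y),85) for x,y in [(158,122),(555,122),(553,227),(162,227)]]);print(np.round(h,1)); s=h.mean(0)
for i in range(4): d=h[(i+1)%4]-h[i]; print(np.degrees(np.arctan2(d[1],d[0])),np.hypot(*d[:2]))
h2=np.array([at(p,*C(x,y),85) for x,y in [(107,87),(608,88),(600,266),(111,265)]]);print(h2.mean(0))
for i in range(4): d=h2[(i+1)%4]-h2[i]; print(np.degrees(np.arctan2(d[1],d[0])),np.hypot(*d[:2]))
T=np.array([541.23,-16.25,187.81]); r=R.from_euler("xyz",[3.1363,-.0005,.3049]).as_matrix()
tip=T+69*r[:,2]; print("slot",s,"tip",tip,proj(p,tip),"seen",C(299,275)); 
print("delta tool axes",(s-tip)@r)
for z in (59,55,63):
  b=at(p,*C(303,145),z); print("brass",z,b,((b-s)@r)[:2])
```

```text
[[543.3  -1.1  85. ]
 [555.6 -40.1  85. ]
 [544.8 -43.6  85. ]
 [532.6  -4.7  85. ]]
-72.57142875879428 40.85589512907977
-162.04835452273687 11.316252197640917
107.41856602028409 40.69659849663413
18.758834572736518 11.31172267927838
[543.79585963 -22.41343439  85.        ]
-72.68612820944867 51.369752040993546
-163.17682697404612 19.197009869760443
107.29166704373975 51.11067048385212
17.59675043213488 19.17673183792038
slot [544.07254227 -22.37480548  85.        ] tip [541.37253794 -16.58799098 118.81097504] [316.67632222 210.33014361] seen (316.9375, 208.9375)
delta tool axes [ 0.82137746  6.15140465 33.84442109]
brass 59 [538.59797813 -18.37798434  59.        ] [-4.03522332 -5.59344899]
brass 55 [537.54402637 -18.73249502  55.        ] [-5.14898682 -5.59285129]
brass 63 [539.65192989 -18.02347367  63.        ] [-2.92145982 -5.5940467 ]
```

Emit:
{"fn": "send_rows", "kwargs": {"plan": "0.7 0.5 3 0 10;0 0 4 0 10;0 0 4 0 10;0 0 4 0 10;0 0 4 0 10;0 0 4 0 10;0 0 3 0 10;0 0 1 0 10"}}

```text
t: 13.95
eef_pos: [542.0, -17.2, 158.0]
tcp_rot: [3.137, 0.0, 0.301]
ft_force: [0.4, 0.2, -0.1]
opening: 0.188
```

```bash
python3 look.py wrist w10;python3 look.py wrist w10
python3 - <<'E'
from h import *
a=cv2.imread("pics/w10.png")
cv2.imwrite("pics/c10.png",cv2.resize(a[185:245,270:370],None,fx=8,fy=8,interpolation=cv2.INTER_CUBIC))
E
```

```text
14.0 [541.93 -17.19 157.94] [3.1366e+00 2.0000e-04 3.0090e-01] [ 0.62 -0.38 -1.8 ] [-0.151  0.442  1.828 -0.006  0.87   1.123]
14.05 [542.02 -17.18 158.2 ] [ 3.1365 -0.      0.3009] [-0.55 -0.34 -0.09] [-0.151  0.441  1.828 -0.006  0.87   1.123]
```

View pics/c10.png

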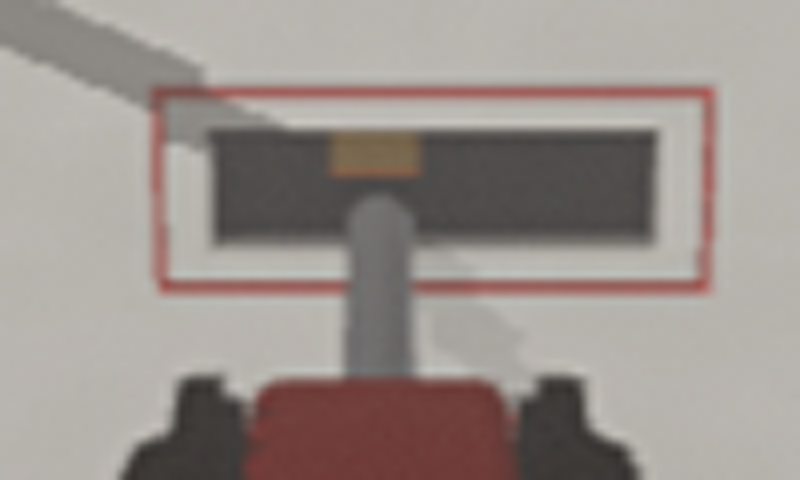

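Emit:
{"fn": "send_rows", "kwargs": {"plan": "0.3 -0.3 3 0 10;0 0 3 0 10;0 0 3 0 10;0 0 3 0 10;0 0 3 0 10;0 0 2 0 10;0 0 2 0 10;0 0 1 0 10"}}

```text
t: 14.85
eef_pos: [542.5, -16.9, 136.8]
tcp_rot: [3.136, -0.001, 0.301]
ft_force: [-0.2, 0.3, -0.5]
opening: 0.186
```

```bash
python3 look.py wrist w11;python3 look.py wrist w11
python3 - <<'E'
from h import *
a=cv2.imread("pics/w11.png")
cv2.imwrite("pics/c11.png",cv2.resize(a[185:265,260:370],None,fx=7,fy=7,interpolation=cv2.INTER_CUBIC))
E
```

```text
14.9 [542.45 -16.89 136.76] [ 3.1362e+00 -6.0000e-04  3.0090e-01] [-1.22  0.14 -1.14] [-0.151  0.471  1.848 -0.006  0.82   1.124]
14.95 [542.49 -16.89 136.92] [ 3.1361e+00 -8.0000e-04  3.0090e-01] [ 0.61 -1.03 -0.9 ] [-0.151  0.47   1.848 -0.006  0.82   1.124]
```

View pics/c11.png

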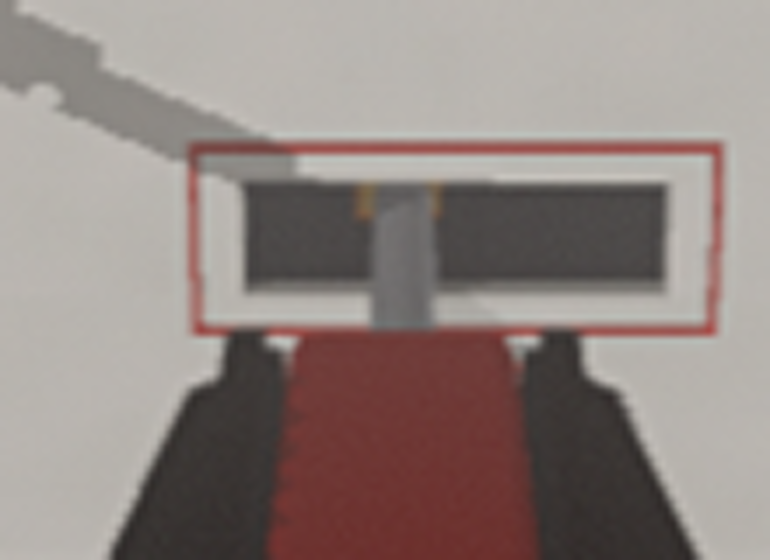

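Emit:
{"fn": "send_rows", "kwargs": {"plan": "0 -0.5 1 0 10;0 0 1 0 10;0 0 1 0 10;0 0 1 0 10"}}

```text
t: 15.35
eef_pos: [542.5, -16.4, 133.0]
tcp_rot: [3.136, -0.001, 0.301]
ft_force: [0.2, -0.2, -0.3]
opening: 0.186
```

Emit:
{"fn": "send_rows", "kwargs": {"plan": "0 0 1 0 10;0 0 1 0 10"}}

```text
t: 15.55
eef_pos: [542.6, -16.4, 130.8]
tcp_rot: [3.136, -0.001, 0.301]
ft_force: [-0.1, 0.2, 0.0]
opening: 0.185
```

Emit:
{"fn": "send_rows", "kwargs": {"plan": "0 0 1 0 10;0 0 1 0 10"}}

```text
t: 15.75
eef_pos: [542.5, -16.4, 128.6]
tcp_rot: [3.136, -0.001, 0.301]
ft_force: [-0.2, -0.1, -0.3]
opening: 0.189
```

Emit:
{"fn": "send_rows", "kwargs": {"plan": "0 0 1 0 10"}}

```text
t: 15.85
eef_pos: [542.6, -16.5, 127.6]
tcp_rot: [3.136, -0.002, 0.301]
ft_force: [-1.0, 1.3, 4.5]
opening: 0.188
```

Emit:
{"fn": "send_rows", "kwargs": {"plan": "0 0 1 0 10"}}

```text
t: 15.95
eef_pos: [542.7, -16.5, 126.8]
tcp_rot: [3.136, -0.002, 0.301]
ft_force: [-1.1, 0.5, 3.3]
opening: 0.186
```

Emit:
{"fn": "send_rows", "kwargs": {"plan": "0 0 1 0 10"}}

```text
t: 16.05
eef_pos: [542.7, -16.5, 126.0]
tcp_rot: [3.136, -0.002, 0.301]
ft_force: [-0.7, -0.8, 3.7]
opening: 0.193
```

Emit:
{"fn": "send_rows", "kwargs": {"plan": "0 0 1 0 10"}}

```text
t: 16.15
eef_pos: [542.7, -16.4, 125.2]
tcp_rot: [3.136, -0.002, 0.301]
ft_force: [-1.2, -0.2, 5.7]
opening: 0.186
```

Emit:
{"fn": "send_rows", "kwargs": {"plan": "0 0 1 0 10"}}

```text
t: 16.25
eef_pos: [542.7, -16.4, 124.3]
tcp_rot: [3.135, -0.002, 0.301]
ft_force: [-2.0, 0.5, 3.6]
opening: 0.191
```

Emit:
{"fn": "send_rows", "kwargs": {"plan": "0 0 1 0 10"}}

```text
t: 16.35
eef_pos: [542.7, -16.5, 123.4]
tcp_rot: [3.135, -0.002, 0.301]
ft_force: [-2.0, -0.2, 4.9]
opening: 0.186
```

Emit:
{"fn": "send_rows", "kwargs": {"plan": "0 0 1 0 10"}}

```text
t: 16.45
eef_pos: [542.7, -16.4, 122.5]
tcp_rot: [3.135, -0.002, 0.301]
ft_force: [-2.2, -0.2, 5.3]
opening: 0.191
```

Emit:
{"fn": "send_rows", "kwargs": {"plan": "0 0 1 0 10"}}

```text
t: 16.55
eef_pos: [542.7, -16.4, 121.5]
tcp_rot: [3.135, -0.003, 0.301]
ft_force: [-1.8, 0.4, 6.5]
opening: 0.187
```

```bash
python3 look.py scene s12; python3 look.py wrist w12
python3 - <<'E'
from h import *
a=cv2.imread("pics/s12.png");b=cv2.imread("pics/w12.png")
cv2.imwrite("pics/c12.png",np.hstack([cv2.resize(a[150:260,250:360],(400,400),interpolation=cv2.INTER_CUBIC),cv2.resize(b[150:260,250:360],(400,400),interpolation=cv2.INTER_CUBIC)]))
E
```

```text
16.6 [542.62 -16.42 121.37] [ 3.1354e+00 -2.4000e-03  3.0100e-01] [-2.03  0.51  3.3 ] [-0.15   0.492  1.863 -0.007  0.782  1.125]
16.65 [542.59 -16.45 121.38] [ 3.1354e+00 -2.3000e-03  3.0100e-01] [-1.38  0.15  3.09] [-0.15   0.492  1.863 -0.007  0.782  1.125]
```

View pics/c12.png

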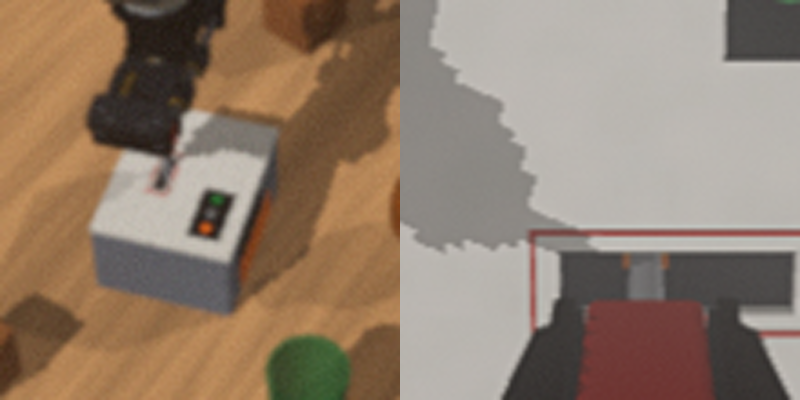

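Emit:
{"fn": "send_rows", "kwargs": {"plan": "-0.3 0 1 0 10"}}

```text
t: 16.75
eef_pos: [542.8, -16.5, 120.5]
tcp_rot: [3.135, -0.003, 0.301]
ft_force: [0.6, 0.2, 3.8]
opening: 0.187
```

Emit:
{"fn": "send_rows", "kwargs": {"plan": "-0.2 0 1 0 10"}}

```text
t: 16.85
eef_pos: [542.8, -16.6, 119.5]
tcp_rot: [3.135, -0.004, 0.301]
ft_force: [0.2, 1.8, 2.9]
opening: 0.185
```

```bash
python3 look.py scene s13; python3 look.py scene s13
python3 - <<'E'
from h import *
a=cv2.imread("pics/s13.png")
cv2.imwrite("pics/c13.png",cv2.resize(a[150:260,250:360],(400,400),interpolation=cv2.INTER_CUBIC))
E
```

```text
16.9 [542.75 -16.57 119.32] [ 3.1349 -0.0039  0.3008] [-0.22  1.52  3.11] [-0.15   0.494  1.866 -0.006  0.775  1.124]
16.95 [542.77 -16.56 119.42] [ 3.1349 -0.0039  0.3008] [0.81 1.64 3.57] [-0.15   0.494  1.865 -0.006  0.776  1.124]
```

View pics/c13.png

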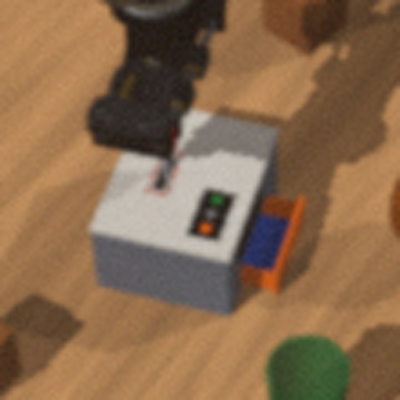

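Emit:
{"fn": "send_rows", "kwargs": {"plan": "0 0 0 0 10;0 0 0 0 10;0 0 0 0 10;0 0 0 0 10"}}

```text
t: 17.35
eef_pos: [542.8, -16.5, 119.4]
tcp_rot: [3.135, -0.004, 0.301]
ft_force: [-0.5, 0.6, 2.7]
opening: 0.191
```

Emit:
{"fn": "send_rows", "kwargs": {"plan": "0 0 -3 0 10;0 0 -4 0 10;0 0 -4 0 10;0 0 -4 0 10;0 0 -5 0 10;0 0 -6 0 10;0 0 -6 0 10;0 0 -6 0 10"}}

```text
t: 18.15
eef_pos: [541.6, -16.5, 159.4]
tcp_rot: [3.136, -0.001, 0.301]
ft_force: [-0.2, 0.1, -0.1]
opening: 0.186
```

Emit:
{"fn": "send_rows", "kwargs": {"plan": "0 0 -8 0 10;0 0 -8 0 10;0 0 -8 0 10;0 0 -8 0 10;0 0 -4 0 10;0 0 -2 0 10;0 0 -1 0 10;0 0 0 0 10"}}

```text
t: 18.95
eef_pos: [541.7, -16.3, 203.2]
tcp_rot: [3.135, -0.003, 0.301]
ft_force: [-0.6, -0.8, -1.0]
opening: 0.185
```

```bash
python3 look.py scene s14; python3 look.py wrist w14
python3 - <<'E'
from h import *
a=cv2.imread("pics/s14.png");b=cv2.imread("pics/w14.png")
cv2.imwrite("pics/c14.png",np.hstack([cv2.resize(a[150:260,250:360],(400,400),interpolation=cv2.INTER_CUBIC),cv2.resize(b[150:260,250:360],(400,400),interpolation=cv2.INTER_CUBIC)]))
E
```

```text
19.0 [541.64 -16.25 203.12] [ 3.1351e+00 -2.4000e-03  3.0110e-01] [-0.37  0.58 -0.85] [-0.149  0.385  1.78  -0.006  0.972  1.123]
19.05 [541.6  -16.25 203.01] [ 3.1352e+00 -2.2000e-03  3.0100e-01] [-0.05  0.11 -1.15] [-0.149  0.385  1.78  -0.006  0.972  1.124]
```

View pics/c14.png

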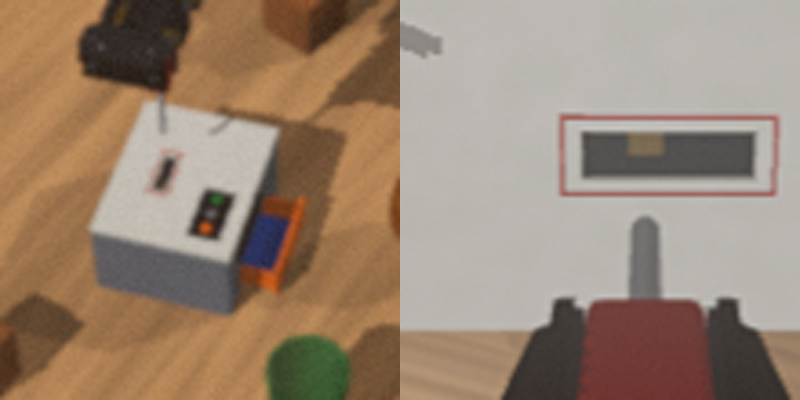

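Emit:
{"fn": "send_rows", "kwargs": {"plan": "-6 10.5 0 0 10;-11.5 21 0 0 10;-13.5 25 0 0 10;-13.5 25 0 0 10;-13.5 25 0 0 10;-13.5 25 0 0 10;-13.5 25 0 0 10;-11.5 21 0 0 10"}}

```text
t: 19.85
eef_pos: [498.6, -223.8, 202.2]
tcp_rot: [3.137, 0.001, 0.306]
ft_force: [0.6, -0.3, -1.4]
opening: 0.185
```

Emit:
{"fn": "send_rows", "kwargs": {"plan": "-8 15 0 0 10;-4 7 0 0 10;-1 2 0 0.1 10;0 0 0 0.08 10;0 0 0 0.02 10;0 0 0 0 10"}}

```text
t: 20.45
eef_pos: [490.0, -256.6, 200.9]
tcp_rot: [3.138, 0.002, 0.095]
ft_force: [0.0, 0.1, -1.4]
opening: 0.191
```

```bash
python3 look.py wrist w15;python3 look.py wrist w15
```

```text
20.5 [ 490.05 -256.5   200.9 ] [3.1379e+00 1.7000e-03 9.5800e-02] [-0.04  0.44 -0.41] [-0.6    0.404  1.754 -0.005  0.983  0.878]
20.55 [ 490.13 -256.46  200.96] [3.1378e+00 1.6000e-03 9.6000e-02] [ 0.46  0.59 -0.84] [-0.6    0.404  1.754 -0.005  0.983  0.878]
```

View pics/w15.png

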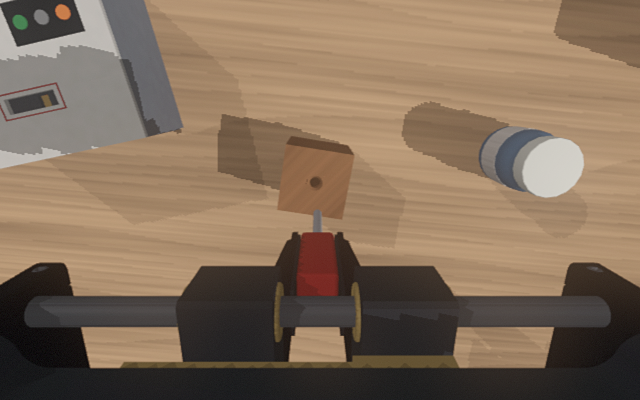

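Run:
```python
from h import *
from scipy.spatial.transform import Rotation as R
p=pickle.load(open("pics/w15.pkl","rb"))
G=R.from_euler("xyz",[3.1338,-.0082,.1015]).as_matrix(); g=np.array([495.3,-255.5,75.0])
N=R.from_euler("xyz",[3.1378,.0016,.096]).as_matrix(); n=np.array([490.13,-256.46,200.96])
for lab,tl in [("rigid-upright",G.T@(np.array([495.1,-255.0,6])-g)),("aligned tool",np.array([0,0,69.]))]:
    t=n+N@tl; print(lab,tl,t,proj(p,t))
a=cv2.imread("pics/w15.png")
cv2.imwrite("pics/c15.png",cv2.resize(a[165:245,276:356],None,fx=7,fy=7,interpolation=cv2.INTER_CUBIC))
print("hole",at(p,276+(279+.5)/7-.5,165+(128)/7,66))
```

```text
rigid-upright [-0.71409643 -1.05533619 68.99033506] [ 489.23323509 -255.74901075  131.96738948] [315.11696989 211.28069306]
aligned tool [ 0.  0. 69.] [ 490.04519308 -256.73106956  131.96058457] [316.55310604 210.35511132]
hole [ 493.83861907 -255.41987116   66.        ]
```

View pics/c15.png

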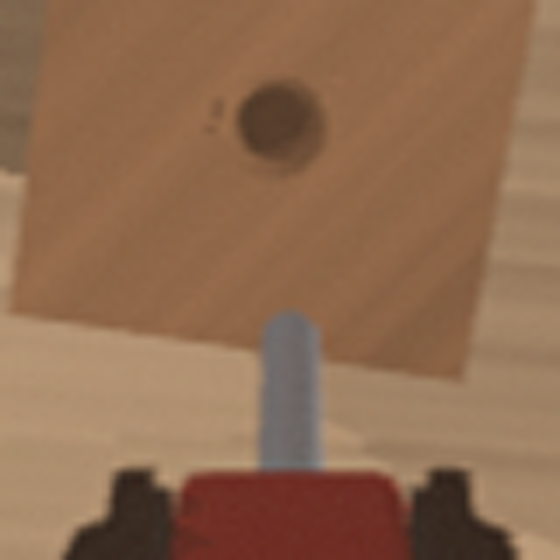

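Emit:
{"fn": "send_rows", "kwargs": {"plan": "1.5 -0.5 4 0 10;1.5 -0.5 5 0 10;1.5 -0.3 5 0 10;0 0 5 0 10;0 0 5 0 10;0 0 5 0 10;0 0 5 0 10;0 0 5 0 10"}}

```text
t: 21.35
eef_pos: [495.0, -254.1, 158.5]
tcp_rot: [3.138, 0.002, 0.101]
ft_force: [0.0, 0.1, -0.5]
opening: 0.189
```

Emit:
{"fn": "send_rows", "kwargs": {"plan": "0 0 4 0 10;0 0 4 0 10;0 0 4 0 10;0 0 4 0 10;0 0 2 0 10;0 0 1 0 10"}}

```text
t: 21.95
eef_pos: [494.8, -254.2, 137.3]
tcp_rot: [3.138, 0.002, 0.1]
ft_force: [-1.3, 0.2, -0.4]
opening: 0.187
```

```bash
python3 look.py wrist w16;python3 look.py wrist w16;python3 - <<'E'
from h import *
a=cv2.imread("pics/w16.png")
cv2.imwrite("pics/c16.png",cv2.resize(a[185:265,276:356],None,fx=7,fy=7,interpolation=cv2.INTER_CUBIC))
E
```

```text
22.0 [ 494.78 -254.2   137.17] [3.1384e+00 2.3000e-03 1.0030e-01] [-0.4  -0.3  -1.93] [-0.591  0.487  1.813 -0.005  0.841  0.883]
22.05 [ 494.83 -254.2   137.37] [3.1383e+00 2.2000e-03 1.0040e-01] [ 0.43  0.37 -0.89] [-0.591  0.487  1.813 -0.005  0.841  0.883]
```

View pics/c16.png

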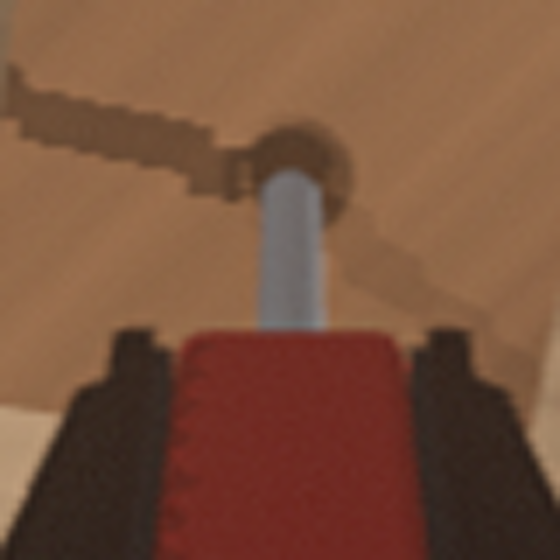

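Emit:
{"fn": "send_rows", "kwargs": {"plan": "0.6 0.8 1 0 10;0 0 2 0 10;0 0 3 0 10;0 0 3 0 10;0 0 3 0 10"}}

```text
t: 22.55
eef_pos: [495.9, -255.3, 125.2]
tcp_rot: [3.137, 0.001, 0.1]
ft_force: [-0.6, -0.2, -1.1]
opening: 0.19
```

```bash
python3 look.py wrist w17;python3 - <<'E'
from h import *
a=cv2.imread("pics/w17.png")
cv2.imwrite("pics/c17.png",cv2.resize(a[185:265,276:356],None,fx=7,fy=7,interpolation=cv2.INTER_CUBIC))
E
```

```text
22.6 [ 495.69 -255.14  124.71] [3.1377e+00 1.6000e-03 1.0040e-01] [-0.24 -0.32 -1.65] [-0.592  0.506  1.822 -0.005  0.813  0.882]
```

View pics/c17.png

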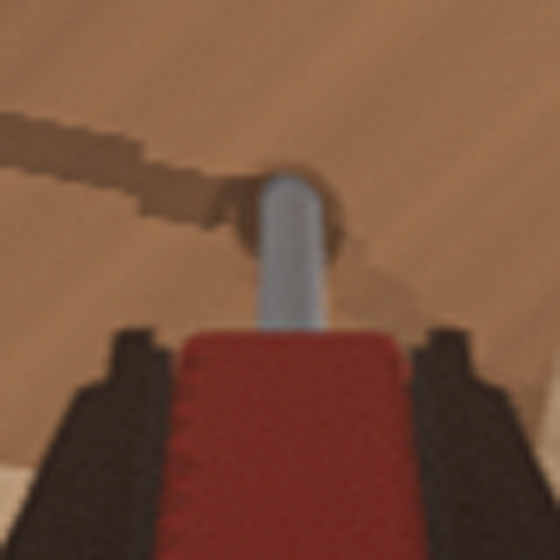

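Emit:
{"fn": "send_rows", "kwargs": {"plan": "-0.6 0 4 0 10;0 0 4 0 10;0 0 4 0 10;0 0 4 0 10"}}

```text
t: 23.0
eef_pos: [495.1, -255.3, 107.5]
tcp_rot: [3.138, 0.001, 0.1]
ft_force: [0.1, -0.7, -0.6]
opening: 0.185
```

Emit:
{"fn": "send_rows", "kwargs": {"plan": "0 0 4 0 10;0 0 4 0 10;0 0 4 0 10;0 0 3 0 10;0 0 3 0 10;0 0 3 0 10"}}

```text
t: 23.6
eef_pos: [495.0, -255.4, 84.3]
tcp_rot: [3.138, 0.002, 0.1]
ft_force: [-0.2, 0.5, -1.2]
opening: 0.188
```

Emit:
{"fn": "send_rows", "kwargs": {"plan": "0 0 3 0 10;0 0 2 0 10;0 0 1.5 0 10;0 0 1 0 10"}}

```text
t: 24.0
eef_pos: [494.9, -255.4, 75.9]
tcp_rot: [3.138, 0.002, 0.1]
ft_force: [0.1, 0.1, -0.5]
opening: 0.189
```

Emit:
{"fn": "send_rows", "kwargs": {"plan": "0 0 0.6 0 10;0 0 0.6 0 10"}}

```text
t: 24.2
eef_pos: [495.0, -255.4, 74.9]
tcp_rot: [3.138, 0.002, 0.1]
ft_force: [-2.2, 1.9, 9.4]
opening: 0.187
```

Emit:
{"fn": "send_rows", "kwargs": {"plan": "0 0 0 0 24;0 0 0 0 30;0 0 0 0 40;0 0 0 0 50;0 0 0 0 60;0 0 0 0 60;0 0 0 0 60"}}

```text
t: 24.9
eef_pos: [495.3, -255.6, 75.3]
tcp_rot: [3.137, 0.001, 0.1]
ft_force: [0.1, -0.7, -0.3]
opening: 0.621
```

```bash
python3 look.py wrist w18
```

```text
24.95 [ 495.23 -255.58   75.28] [3.1372e+00 1.0000e-03 1.0040e-01] [ 0.42 -0.25  0.15] [-0.593  0.577  1.862 -0.006  0.701  0.882]
```

View pics/w18.png

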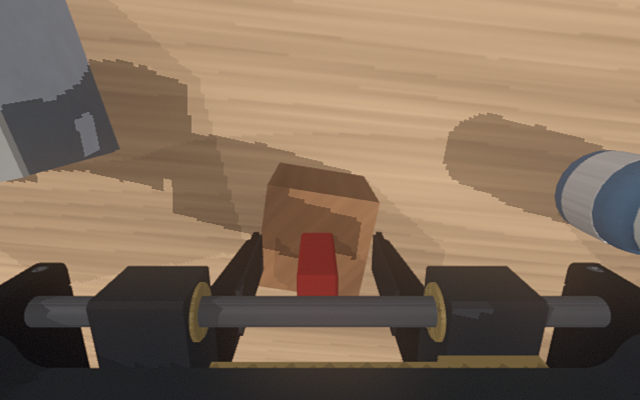

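Released. Rise clear, then move aside to inspect.

Emit:
{"fn": "send_rows", "kwargs": {"plan": "0 0 -5 0 60;0 0 -10 0 60;0 0 -15 0 60;0 0 -20 0 60;0 0 -25 0 60;0 0 -25 0 60;0 0 -20 0 60;0 0 -5 0 60"}}

```text
t: 25.75
eef_pos: [495.0, -254.8, 209.3]
tcp_rot: [3.137, 0.0, 0.1]
ft_force: [-0.7, -0.8, -0.9]
opening: 0.629
```

Emit:
{"fn": "send_rows", "kwargs": {"plan": "-10 10 0 0 60;-15 20 0 0 60;-5 20 0 0 60;0 10 0 0 60;0 0 0 0 60"}}

```text
t: 26.25
eef_pos: [467.6, -320.5, 207.9]
tcp_rot: [3.138, 0.002, 0.101]
ft_force: [-0.3, -0.9, -0.0]
opening: 0.63
```

```bash
python3 look.py wrist w19; python3 look.py scene s19; python3 look.py top t19
python3 - <<'E'
from h import *
a=cv2.imread("pics/s19.png");b=cv2.imread("pics/w19.png");c=cv2.imread("pics/t19.png")
cv2.imwrite("pics/c19.png",np.vstack([np.hstack([cv2.resize(a[170:270,210:340],(400,300)),cv2.resize(c[180:265,290:435],(400,300))]),np.hstack([cv2.resize(b,(400,300)),cv2.resize(a,(400,300))])]))
E
```

```text
26.3 [ 467.59 -319.8   207.76] [3.1387e+00 2.4000e-03 1.0170e-01] [ 0.44 -0.57 -0.02] [-0.715  0.415  1.713 -0.004  1.013  0.757]
26.35 [ 467.83 -319.24  207.97] [3.1386e+00 2.2000e-03 1.0230e-01] [-1.15  0.34 -0.16] [-0.714  0.415  1.713 -0.004  1.013  0.757]
26.4 [ 468.03 -318.88  208.23] [3.1383e+00 1.9000e-03 1.0300e-01] [-0.21 -0.09  0.6 ] [-0.713  0.414  1.713 -0.004  1.013  0.757]
```

View pics/c19.png

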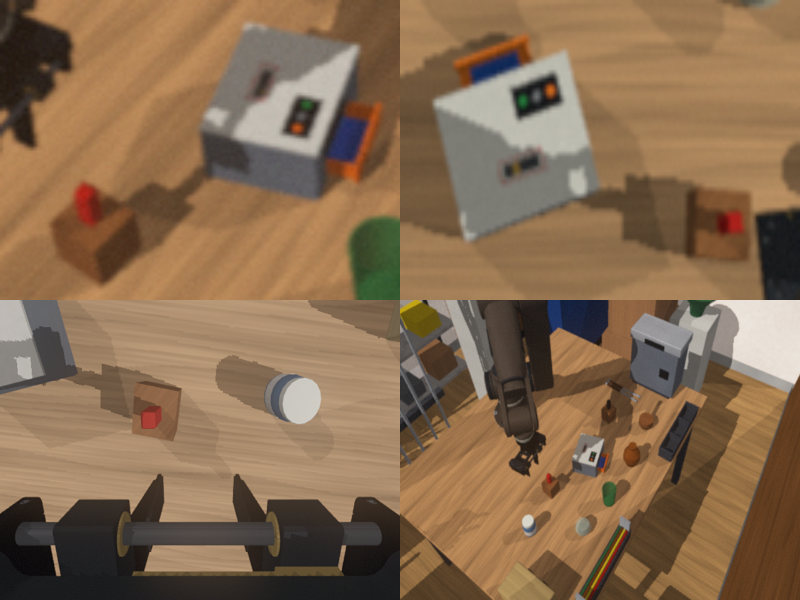

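Run:
```python
from h import *
for n in ["scene0","s19"]:
    a=cv2.imread(f"pics/{n}.png").astype(int)[225:260,220:255]
    m=(a[:,:,2]>110)&(a[:,:,1]<60); y,x=np.nonzero(m); print(n,m.sum(),x.mean()+220,y.mean()+225,x.min()+220,x.max()+220,y.min()+225,y.max()+225)
q=pickle.load(open("pics/s19.pkl","rb"))
# tray: expected centre of front plate top edge at 65+35 mm from recorder centre
xd=np.array([-.955,-.296,0]); 
a=cv2.imread("pics/s19.png"); c=np.array([563.2,-17,0.])
for corner in [(602.1,78.9),(647.8,-74.8),(524.7,-111.4),(477.9,41.1)]: pass
c=np.array([563.5,-16.4,0])
for e in (0,35):
    for s in (-47,47):
        P=c-xd*(65+e+2)+np.array([.296,-.955,0])*s
        for z in (20,52):
            P[2]=z; u=proj(q,P); cv2.circle(a,tuple(np.round(u).astype(int)),1,(255,0,0) if e==0 else (0,255,0),-1)
cv2.imwrite("pics/c20.png",cv2.resize(a[160:260,250:370],None,fx=5,fy=5))
```

```text
scene0 68 237.6764705882353 237.26470588235293 235 242 231 244
s19 67 237.55223880597015 237.86567164179104 235 241 232 244
```

View pics/c20.png

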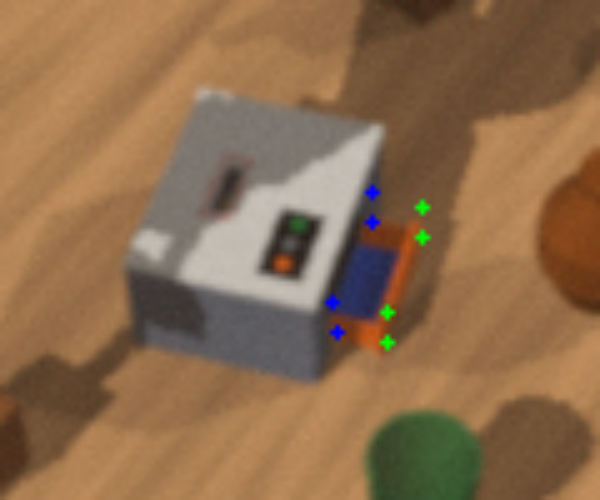

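Emit:
{"fn": "send_rows", "kwargs": {"plan": "0 0 0 0 60;0 0 0 0 60;0 0 0 0 60"}}

```text
t: 26.7
eef_pos: [468.5, -317.2, 208.1]
tcp_rot: [3.139, 0.002, 0.105]
ft_force: [-0.1, 0.4, 0.3]
opening: 0.631
```

```bash
python3 -c "
from cell import job_done,env
print(job_done(),env.state()['t'])"
```

```text
the job is handed in; nothing more can be done
the job is handed in; nothing more can be done
```

The orange tray is out and the pin is back in its stand. I handed the job in at about 26.7 s of the 72 s allowed.

- **Pressing the catch:** I took the pin and reached through the slot. I could see the brass catch through the slot in the wrist camera, so I went straight down onto it without searching along the floor. I felt first contact about 26 mm below the case top. The push took about 3–6.5 N in 1 mm steps, and the tray came out at roughly 34 mm. There was a slight sideways touch of about 2 N on the way down, which I eased off.
- **Returning the pin:** I lowered it until the handle rested on the block, with a 9.4 N contact on the stand as it seated. Then I opened the gripper and backed well clear.

**Last checks:**
- **Tray:** in the scene view its front plate fits the predicted 35 mm position to within a few mm. That is a judgement by eye, not an exact measurement.
- **Pin:** its handle sits within 1 pixel of where it started.
- **Other items:** those in view look unmoved, but I did not measure them.
- **Disagreement:** early position estimates of the pin differed by about 5 mm between the fixed cameras and the wrist camera. I used the wrist camera, and the grasp and the fit bore it out.

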